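# Close the relay case and stack the sealed one on it

## Task

Pack up the spare relays: fit the loose lid fully home on the open case of relays, then stack the sealed case of the same size squarely on top of it, lengthwise in line, so that all four of its feet sit down in the corner pockets of that lid. Set each down rather than dropping it, keep the open case where it stands, leave everything else on the desk alone, and let go at the end.

Things in the scene. Friction and masses are not known exactly. Their poses are not given: they have to be found in the camera images.
- case: The open case, loose on the desk: mid-grey plastic box, 180 (along its x) x 120 (y) mm, full of clear-topped relays, 0.5 to 1 kg. It stands on four 12 mm feet. Origin: centre of its footprint at the bottom of the feet, z up. Inside 172 x 112 mm, walls 4 mm, relays up to z = 50 mm. The lid goes on it either way round (x or -x). It can be pushed along, so lower things on it straight.
- case_rim (a point): Centre of the open case's mouth, level with the top of its rim: 78 mm above its origin. The flange of the lid comes to rest on this rim.
- lid: The loose lid, lying right way up, 0.13 to 0.2 kg: dish-shaped, darker grey. A hollow plug 18 mm deep, tapered from 168 x 108 to 156 x 96 mm at its bottom, goes inside the case's walls; the 6 mm flange above it, 183 (x) x 123 mm, rests on the rim. Origin: centre of the plug's underside, z up. Flange top at z = 24 mm. Fully home, its origin is 60 mm above the case's origin and over it; play 2 mm.
- lid_rib (a point): Centre of the top of the lid's grip rib, 25 mm above the lid's origin: a solid rib in the middle of the dish, 16 mm thick along x, 70 mm long along y, 21 mm high over the dish floor (z = 4 mm). Pinch it from above, fingers closing along the lid's x; 65 mm of dish is free on each side along x (at |y| below 20 mm).
- lid_pocket (a point): Centre of the floor of one of the lid's four corner pockets, at x = 68, y = 38, z = 16 mm of the lid (the others mirrored): square, 22 x 22 mm, 8 mm deep, open upwards.
- sealed: The sealed case, loose on the desk, 0.4 to 0.8 kg: the same case with the same lid fixed on it for good by a paper seal over each short end; lift it by its lid's rib. 183 (x) x 123 x 85 mm. Origin: centre of its footprint at the bottom of the feet, z up. With its feet in the pockets, its origin is 16 mm above the origin of the lid below and over it (play 2.5 mm), 76 mm above the case's origin.
- sealed_rib (a point): Centre of the top of the sealed case's grip rib, 85 mm above its origin. The rib and dish are like the loose lid's: 16 mm along x, 70 mm along y, dish floor at z = 64 mm, flange top at 84 mm.
- sealed_foot (a point): Underside of one of the sealed case's four feet, at x = 68, y = 38, z = 0 mm of the case (the others mirrored): round, 12 mm high, 17 mm in diameter, narrowed to 10 mm over the lowest 6 mm, so that it finds its pocket from about 5 mm off. Stacked, it stands on the pocket's floor; either way round is the same.
- halfcase: Bystander: a smaller closed case of the same kind without paper seals, 128 x 98 mm, 67 mm high; it does not fit the lid's pockets. z points up and the origin is at the centre of its underside, on the desk.
- mug: Bystander: white mug, 82 mm across, 92 mm high, handle to its +y; z points up and the origin is at the centre of its underside, on the desk.
- stapler: Bystander: black stapler, 145 mm long along its x, 34 mm wide, 47 mm high; z points up and the origin is at the centre of its underside, on the desk.
- spectacles: Bystander: black hard spectacle case, 160 mm long along its x, 62 mm wide, 40 mm high; z points up and the origin is at the centre of its underside, on the desk.
- calculator: Bystander: flat grey desk calculator, 150 mm (x) x 85 x 16 mm; z points up and the origin is at the centre of its underside, on the desk.
- penpot: Bystander: round black pot with pens, 76 mm across, 150 mm high over the pens; z points up and the origin is at the centre of its underside, on the desk.
- register: Bystander: dark green register book lying flat, 215 mm (x) x 155 x 24 mm; z points up and the origin is at the centre of its underside, on the desk.
There are look-alikes about, which are no part of the job. What is shaped like the sealed but green or red is not meant.

How it is judged:
On the way, in this order (a step that is already met when the one before it is completed fails the run):
1. the loose lid is fully home on the open case and let go (x of lid in the frame of case between -0.005 and 0.005 m and y of lid in the frame of case between -0.005 and 0.005 m and z of lid in the frame of case between 0.057 and 0.063 m and angle between the x axis of lid and the x axis of case, either way round below 0.07 rad and angle between each of lid, case's own z axis and vertical below 0.06 rad and height (world z) of case below 0.005 m and distance of case from where it was at the start of the episode below 0.04 m and contact force between the fingers and lid below 0.1 N), for 0.3 s.
2. the sealed case stands on that lid with its feet down in the four pockets, let go (x of lid in the frame of case between -0.005 and 0.005 m and y of lid in the frame of case between -0.005 and 0.005 m and z of lid in the frame of case between 0.057 and 0.063 m and angle between the x axis of lid and the x axis of case, either way round below 0.07 rad and angle between each of lid, sealed, case's own z axis and vertical below 0.06 rad and x of sealed in the frame of lid between -0.005 and 0.005 m and y of sealed in the frame of lid between -0.005 and 0.005 m and z of sealed in the frame of lid between 0.013 and 0.019 m and angle between the x axis of sealed and the x axis of lid, either way round below 0.07 rad and height (world z) of case below 0.005 m and distance of case from where it was at the start of the episode below 0.04 m and contact force between the fingers and sealed below 0.1 N), for 0.3 s.
At the end, for the whole second after the job is handed in: Lid home on the case (60 mm above its origin) and sealed case's feet in the pockets (16 mm above the lid's origin), each within 3 mm in height, 5 mm sideways, 0.07 rad of in line; all level within 0.06 rad, at rest, released; the bottom case on the desk within 40 mm of its start (all of step 2 and contact force between the fingers and lid below 0.1 N and linear speed of each of case, lid, sealed below 0.02 m/s); the robot touches nothing.
It fails at once if the lid is dropped (moves faster than 0.5 m/s with nothing holding it) (contact force between the fingers and lid below 0.1 N and linear speed of lid above 0.5 m/s).
It fails at once if the sealed case is dropped (moves faster than 0.5 m/s with nothing holding it) (contact force between the fingers and sealed below 0.1 N and linear speed of sealed above 0.5 m/s).
It fails at once if another thing on the desk (small case, mug, stapler, spectacle case, calculator, pen pot, register) is moved by more than 30 mm (distance of any of halfcase, mug, stapler, spectacles, calculator, penpot, register from where it was at the start of the episode above 0.03 m).
It also fails if it takes over 61 s, if anything falls off the work surface, if the arm or the gripper's body presses on something with over 40 N, if the wrist force passes 120 N, or if a joint passes its speed limit or range.

## Robot

A 6-joint arm with a two-finger parallel gripper is mounted at the origin on the work surface. World frame = base frame: x ahead of the robot, y to its left, z up, the work surface at z = 0. Lengths are in m, angles in rad, forces in N, time in s.
With the tool pointing down it reaches from about 0.4 to 0.925 m from the base axis. Payload 12.5 kg.
Tool frame: the origin (TCP) lies midway between the tips of the shut fingers; the grasp point (between the pads) lies 19 mm behind it; z points along the fingers, y is the line along which they close (so a half turn about z gives the same grasp; the last joint's range is limited). The gripper opens to 95 mm and grips with 3 to 60 N. Pads are 20 mm wide; open, the fingers measure 119 mm over their backs; the gripper's body (75 mm by 180 mm) begins 59 mm behind the grasp point.
Start: joints at [-1.23, 0.491, 1.559, -0, 1.092, -0.106], TCP at [0.27, -0.564, 0.215] pointing down, gripper open.
Joint ranges: [-3.1, 3.1], [-0.84, 2.19], [0.05, 2.79], [-1.13, 4.28], [0.06, 2.93], [-2.69, 2.69]. Speed limits (rad/s): [2.22, 2.22, 2.79, 3.14, 3.14, 3.14].

## Interface

Orientations are given as a rotation vector (axis times angle).
In Python, from cell import bot, read_camera, camera_info gives the robot as it stands. The module is installed in compiled form; this text tells all that it offers.
- The arm moves only by the tool servo_tool, never from a script. Its argument "rows" is a list of rows, each an object with "slide": the shift along the world's x, y, z each as a share of 0.25 m, from -1 to 1, a list of three; "dr": the turn, a rotation vector about the world's x, y, z each as a share of 90 degrees, from -1 to 1, a list of three; "gripper": the closure in counts, from 0 (fully open) to 255 (shut). In form: [{"slide": [dx, dy, dz], "dr": [ax, ay, az], "gripper": gripper}, ...]. A call has exactly 5 rows; each row is the pose to reach, as a shift and turn from the pose commanded when the call began; what a row does not reach only later rows make up. A row lasts 1/12 s, in which the tool goes at most 41.7 mm and 7.16 degrees, less where a joint would pass 70% of its speed; a pose out of reach is approached as far as the arm can. A call with a number of a shift or a turn outside -1 to 1 is refused whole. A call with a gripper value outside its range is refused whole. The fingers move at their own pace and stop on an object; "newtons" is the grip in N (left out, the last holds). Time passes only in rows, so rows that repeat a pose let the fingers close, or fill a call up. It gives the time, the measured TCP pose, the force, the opening and the grip force at its end, in the units of the state.
- bot.get_state(): the state, without advancing time (a new reading comes with each control period).
- read_camera(name): name is "side" or "top" or "wrist"; returns the picture (420x560x3 uint8, red, green, blue); there is no depth.
- camera_info(name): a dict with "intrinsics" (3x3 intrinsics, pixels), "distortion" ([k1, k2, p1, p2, k3] as OpenCV has them; the pictures are not rectified), "R" (3x3) and "t" (3): a world point X has camera coordinates R X + t; the wrist camera has in their place "T_tool_cam" (4x4, takes a point from camera to tool coordinates, whose origin is the TCP and whose axes are the flange's). Camera axes: x right, y down, z forward; pixel columns grow to the right and rows downward; lengths in m; the calibration is good to about 2 mm. A picture is of the moment at which its call begins: read the wrist's pose just before it. camera_info takes no time and is no camera call.
- bot.job_done(): hands the job in; it is judged then, once.
The state is a dict: "clock": time; "qpos": joint angles; "dq": joint speeds; "joint_efforts": joint torques, N m; "eef_pos": TCP position; "orientation": TCP orientation; "force": force on the tool from outside, world axes, zero at the start; "moment": the same for the moment, N m; "width": finger opening in m; "gripper_force": force on a finger pad.
Only numpy, scipy, OpenCV 4.12 (cv2) and the standard library are available. Lean on these libraries where they do the work, as an engineer would, in place of code of your own. Each camera call takes 0.05 s, during which the arm holds its last target. There are 200 camera calls.

## Working session

There is one attempt and no reset: what is moved stays moved. The work goes in short steps, Python scripts to look and compute and a tool call to move; the robot and the scene stay as the last step left them, time stands still between calls to the robot, and variables do not carry over. Pictures are saved under pics/ and viewed, at most 10 in all, crops included, and the job is handed in when it is done.

Besides the shell and the picture viewer there is one more tool, called after ">>>" by a JSON object that holds its "method" and its "body". servo_tool: Moves the arm, as the interface text tells. Shift numbers are shares of 0.25 m and turn numbers shares of 90 degrees, none past 1 either way. Its arguments: {"type":"object","properties":{"rows":{"type":"array","items":{"type":"object","properties":{"slide":{"type":"array","items":{"type":"number"}},"dr":{"type":"array","items":{"type":"number"}},"gripper":{"type":"number"}}}},"newtons":{"type":"number"}},"required":["rows"]}

```bash
mkdir -p pics
cat > h.py <<'E'
import numpy as np, cv2
from cell import bot, read_camera, camera_info
from scipy.spatial.transform import Rotation as Ro
def cam(name, st=None):
    c=camera_info(name); K=np.array(c["intrinsics"]); D=np.array(c["distortion"])
    if name=="wrist":
        T=np.eye(4); T[:3,:3]=Ro.from_rotvec(st["orientation"]).as_matrix(); T[:3,3]=st["eef_pos"]
        W=T@np.array(c["T_tool_cam"]); R=W[:3,:3].T; t=-R@W[:3,3]
    else: R=np.array(c["R"]); t=np.array(c["t"])
    return K,D,R,t
def rays(C,px):
    K,D,R,t=C
    u=cv2.undistortPoints(np.array(px,float).reshape(-1,1,2),K,D).reshape(-1,2)
    return -R.T@t, np.c_[u,np.ones(len(u))]@R
def onplane(C,px,z):
    o,d=rays(C,px); return o+d*((z-o[2])/d[:,2])[:,None]
def proj(C,P):
    K,D,R,t=C
    return cv2.projectPoints(np.array(P,float).reshape(-1,1,3),cv2.Rodrigues(R)[0],t,K,D)[0].reshape(-1,2)
def tri(C1,p1,C2,p2):
    o1,d1=rays(C1,[p1]); o2,d2=rays(C2,[p2]); d1=d1[0];d2=d2[0]
    s=np.linalg.lstsq(np.c_[d1,-d2],o2-o1,rcond=None)[0]
    a=o1+s[0]*d1;b=o2+s[1]*d2
    return (a+b)/2,np.linalg.norm(a-b)
def snap(name,fn):
    st=bot.get_state(); im=read_camera(name); cv2.imwrite("pics/"+fn,im[:,:,::-1]); return im,cam(name,st)
E
python3 - <<'E'
from h import *
for n in("top","side"):
    im,C=snap(n,n+"0.png"); print(n,-C[2].T@C[3],C[2][2])
print(camera_info("wrist")["T_tool_cam"],bot.get_state())
E
```

```text
top [0.37402288 0.02828848 1.56325355] [ 0.087561    0.01236703 -0.99608239]
side [-0.23984935  0.74688933  1.30862542] [ 0.45424846 -0.45380453 -0.76662884]
[[-3.96268852e-04 -9.69191707e-01 -2.46307284e-01  6.95901828e-02]
 [ 9.99999482e-01 -1.53085550e-04 -1.00646395e-03 -7.99673153e-05]
 [ 9.37750423e-04 -2.46307555e-01  9.69191265e-01 -1.69867286e-01]
 [ 0.00000000e+00  0.00000000e+00  0.00000000e+00  1.00000000e+00]] {'clock': 0.1, 'qpos': array([-1.22959653e+00,  4.91509291e-01,  1.55937317e+00, -4.26083316e-05,
        1.09169834e+00, -1.05586402e-01]), 'dq': array([-0.00020135, -0.00148862, -0.0026369 ,  0.00106977,  0.00053054,
       -0.00024911]), 'joint_efforts': array([ 4.35593800e-03, -6.13619900e+01, -2.58608955e+01,  6.94504310e-02,
        4.69938561e-02, -5.36157563e-05]), 'eef_pos': array([ 0.26999236, -0.56344444,  0.21411925]), 'orientation': array([-3.06256891e+00, -6.95801110e-01,  2.41326167e-04]), 'force': array([ 0.32345422, -0.59431561, -0.58352642]), 'moment': array([ 0.00103739, -0.01126976, -0.03049481]), 'gripper_force': 0.0, 'width': 0.09465983216009424}
```

View pics/top0.png

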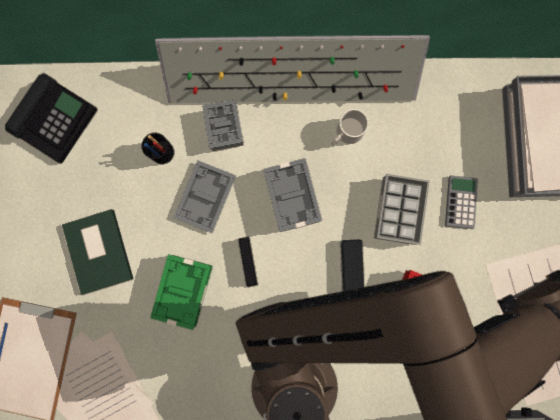

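View pics/side0.png

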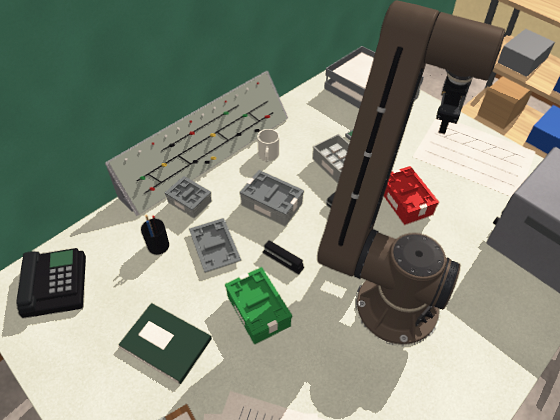

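Top view: the lid is at about (203,197): flat, no seals. The grey case with white seals at its short ends is at (292,195), and the open case of relays is at (403,209). The grey one at (223,124) is the small case without seals. The green case (182,292) and the red case (415,280) are look-alikes. I'll confirm in a crop.

Run:
```python
from h import *
a=cv2.imread("pics/top0.png"); b=cv2.imread("pics/side0.png")
c1=cv2.resize(a[95:250,170:435],None,fx=3,fy=3,interpolation=cv2.INTER_CUBIC)
cv2.imwrite("pics/crop0.png",c1)
hsv=cv2.cvtColor(a,cv2.COLOR_BGR2HSV)
for (x,y) in [(203,197),(292,195),(403,209),(260,150),(195,240),(370,230),(330,200)]: print((x,y),a[y,x],hsv[y,x])
```

```text
(203, 197) [107 111 112] [ 24  11 112]
(292, 195) [113 117 119] [ 20  13 119]
(403, 209) [60 64 64] [30 16 64]
(260, 150) [182 208 218] [ 22  42 218]
(195, 240) [179 206 216] [ 22  44 216]
(370, 230) [113 130 135] [ 23  42 135]
(330, 200) [179 204 215] [ 21  43 215]
```

View pics/crop0.png

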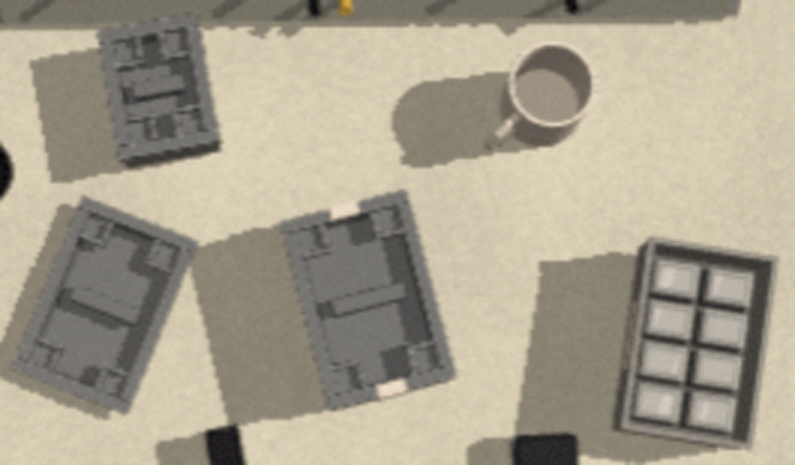

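The crop shows the loose lid (centre about (105,305) in the crop) and the grey case with two white seals at (345,210) and (390,388). The relay case is at (697,340), and the small case at (160,90) has no seals. That confirms the choice. Next I measure.

Run:
```python
from h import *
T=cv2.imread("pics/top0.png"); S=cv2.imread("pics/side0.png"); CT=cam("top"); CS=cam("side")
def blob(im,seed,r=45):
    h=cv2.cvtColor(im,cv2.COLOR_BGR2HSV); m=((h[...,1]<30)).astype(np.uint8)
    m=cv2.morphologyEx(m,cv2.MORPH_OPEN,np.ones((3,3)))
    n,l,s,c=cv2.connectedComponentsWithStats(m); 
    k=l[seed[1],seed[0]]
    cs=cv2.findContours((l==k).astype(np.uint8),cv2.RETR_EXTERNAL,cv2.CHAIN_APPROX_NONE)[0]
    return cv2.convexHull(cs[0]),s[k]
for nm,seed,z in [("lid",(203,190),.024),("sealed",(285,190),.084),("case",(403,205),.078)]:
    hull,s=blob(T,seed); r=cv2.minAreaRect(hull); b=cv2.boxPoints(r)
    P=onplane(CT,b,z); e=P[1]-P[0]; f=P[2]-P[1]; L=e if np.linalg.norm(e)>np.linalg.norm(f) else f
    print(nm,s,P.mean(0).round(3),np.linalg.norm(e).round(3),np.linalg.norm(f).round(3),"yaw",np.degrees(np.arctan2(L[1],L[0])).round(1)); print(cv2.approxPolyDP(hull,4,True).reshape(-1,2).tolist())
for nm,seed in [("lid",(213,250)),("sealed",(265,190))]:
    hull,s=blob(S,seed); print(nm,s,cv2.approxPolyDP(hull,4,True).reshape(-1,2).tolist())
# predictions of side pixels from rough crop corners
def cr(p): return [(170+x/3,95+y/3) for x,y in p]
for nm,p,z in [("lid",[(82,198),(197,240),(127,412),(12,367)],.024),("sealed",[(282,228),(405,192),(455,376),(333,410)],.084),("case",[(650,240),(775,258),(748,445),(615,428)],.078)]:
    P=onplane(CT,cr(p),z); print(nm,P.round(3).tolist(),P.mean(0).round(4),[np.linalg.norm(P[i]-P[i-1]).round(3) for i in range(4)],"side",proj(CS,P).round(0).tolist())
```

```text
lid [ 174  161   61   71 2585] [0.553 0.257 0.024] 0.183 0.124 yaw -22.0
[[197, 161], [234, 175], [212, 231], [174, 217]]
sealed [ 264  159   57   72 2725] [0.549 0.001 0.084] 0.123 0.183 yaw -166.6
[[305, 159], [320, 220], [279, 230], [264, 169]]
case [ 380  181   42   61 1833] [ 0.501 -0.301  0.078] 0.163 0.102 yaw -9.0
[[387, 182], [420, 185], [414, 241], [380, 235]]
lid [    0    47   375   373 48808] [[374, 52], [319, 267], [301, 298], [164, 419], [43, 419], [0, 346], [0, 336], [106, 162], [265, 71], [360, 47]]
sealed [    0    47   375   373 48808] [[374, 52], [319, 267], [301, 298], [164, 419], [43, 419], [0, 346], [0, 336], [106, 162], [265, 71], [360, 47]]
lid [[0.657, 0.277, 0.024], [0.614, 0.164, 0.024], [0.447, 0.232, 0.024], [0.492, 0.344, 0.024]] [0.5526 0.2546 0.024 ] [np.float64(0.178), np.float64(0.12), np.float64(0.18), np.float64(0.12)] side [[189.0, 228.0], [223.0, 216.0], [241.0, 258.0], [204.0, 270.0]]
sealed [[0.615, 0.08, 0.084], [0.648, -0.036, 0.084], [0.475, -0.08, 0.084], [0.445, 0.033, 0.084]] [ 0.5458 -0.0007  0.084 ] [np.float64(0.177), np.float64(0.12), np.float64(0.179), np.float64(0.117)] side [[241.0, 191.0], [259.0, 169.0], [304.0, 189.0], [286.0, 212.0]]
case [[0.601, -0.265, 0.078], [0.583, -0.382, 0.078], [0.409, -0.351, 0.078], [0.426, -0.228, 0.078]] [ 0.5048 -0.3065  0.078 ] [np.float64(0.18), np.float64(0.118), np.float64(0.177), np.float64(0.124)] side [[313.0, 146.0], [338.0, 133.0], [369.0, 161.0], [343.0, 176.0]]
```

```bash
cat >> h.py <<'E'
def goto(st,p,yawy=None):
    """print shift share and z-turn share; yawy = wanted heading (deg) of tool y, mod 180"""
    R=Ro.from_rotvec(st["orientation"]).as_matrix(); cur=np.degrees(np.arctan2(R[1,1],R[0,1]))
    d=None if yawy is None else (yawy-cur+90)%180-90
    print("pos",np.round(st["eef_pos"],4),"slide",((np.array(p)-st["eef_pos"])/.25).round(3),"cur yaw y",cur.round(2),"turn",d,"share",None if d is None else round(d/90,3),"tilt z",R[:,2].round(4),"tool x",R[:,0].round(3),"q6",st["qpos"][5].round(3),"clock",st["clock"],"F",np.round(st["force"],1),"w",round(st["width"],4))
E
python3 - <<'E'
from h import *
goto(bot.get_state(),[.44,-.29,.30],-10)
goto(bot.get_state(),[.47,.257,.30],-22)
E
```

```text
pos [ 0.27   -0.5634  0.2141] slide [0.68  1.094 0.344] cur yaw y -64.4 turn 54.399908292821465 share 0.604 tilt z [-4.e-04  9.e-04 -1.e+00] tool x [0.902 0.432 0.   ] q6 -0.106 clock 0.1 F [ 0.3 -0.6 -0.6] w 0.0947
pos [ 0.27   -0.5634  0.2141] slide [0.8   3.282 0.344] cur yaw y -64.4 turn 42.399908292821465 share 0.471 tilt z [-4.e-04  9.e-04 -1.e+00] tool x [0.902 0.432 0.   ] q6 -0.106 clock 0.1 F [ 0.3 -0.6 -0.6] w 0.0947
```

>>> {"method": "servo_tool", "body": {"rows": [{"slide":[0.16,0.11,0.08],"dr":[0,0,0.07],"gripper":0},{"slide":[0.28,0.22,0.15],"dr":[0,0,0.14],"gripper":0},{"slide":[0.38,0.33,0.2],"dr":[0,0,0.21],"gripper":0},{"slide":[0.47,0.44,0.25],"dr":[0,0,0.28],"gripper":0},{"slide":[0.55,0.55,0.3],"dr":[0,0,0.35],"gripper":0}]}}

```text
clock: 0.52
eef_pos: [0.4078, -0.4257, 0.2894]
orientation: [-2.755, -1.508, 0.0]
force: [1.5, -0.5, 0.6]
width: 0.095
gripper_force: 0.0
```

>>> {"method": "servo_tool", "body": {"rows": [{"slide":[0.1,0.12,0.04],"dr":[0,0,0.07],"gripper":0},{"slide":[0.2,0.25,0.05],"dr":[0,0,0.14],"gripper":0},{"slide":[0.3,0.38,0.05],"dr":[0,0,0.2],"gripper":0},{"slide":[0.38,0.48,0.05],"dr":[0,0,0.25],"gripper":0},{"slide":[0.38,0.48,0.05],"dr":[0,0,0.25],"gripper":0}]}}

```text
clock: 0.93
eef_pos: [0.5044, -0.3029, 0.3016]
orientation: [-2.404, -2.022, -0.002]
force: [-0.2, -0.4, -0.7]
width: 0.0951
gripper_force: 0.0
```

Run:
```python
from h import *
goto(bot.get_state(),[.5527,.256,.30],-22)
im,C=snap("wrist","w_case.png"); im2,_=snap("top","top1.png"); snap("side","side1.png")
np.save("pics/w_case.npy",np.array(list(bot.get_state()["eef_pos"])+list(bot.get_state()["orientation"])))
```

```text
pos [ 0.5044 -0.3029  0.3016] slide [ 0.193  2.236 -0.007] cur yaw y -9.88 turn -12.11814985000639 share -0.135 tilt z [ 5.e-04  1.e-03 -1.e+00] tool x [0.172 0.985 0.001] q6 -0.481 clock 0.9333 F [-0.2 -0.4 -0.7] w 0.0951
```

View pics/w_case.png

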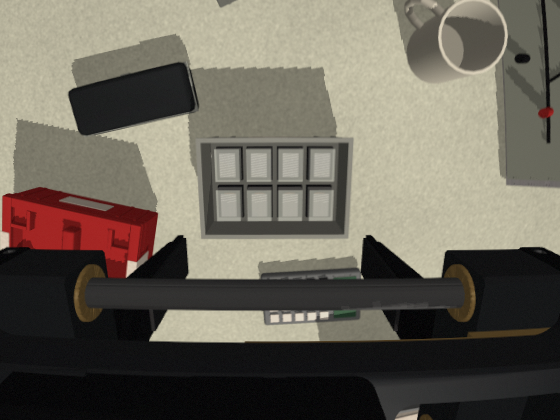

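The wrist view shows the relay case's rim with corners at about (201,138), (353,138), (348,238) and (203,238). The spectacle case, red case and calculator are clear of it. I'll fit the rim and check its height.

```bash
cat >> h.py <<'E'
def quad(im,seed,sat=30,k=3):
    """im RGB; min-area rect (4 px corners) of the low-saturation blob at seed"""
    h=cv2.cvtColor(im,cv2.COLOR_RGB2HSV); m=(h[...,1]<sat).astype(np.uint8)
    m=cv2.morphologyEx(m,cv2.MORPH_OPEN,np.ones((k,k)))
    l=cv2.connectedComponents(m)[1]; q=(l==l[seed[1],seed[0]]).astype(np.uint8)
    hull=cv2.convexHull(max(cv2.findContours(q,cv2.RETR_EXTERNAL,cv2.CHAIN_APPROX_NONE)[0],key=cv2.contourArea))
    for e in np.arange(2,15,.5):
        a=cv2.approxPolyDP(hull,e,True).reshape(-1,2)
        if len(a)<=4: break
    return a.astype(float),hull
def line_quad(hull,a):
    """refine quad sides by fitting lines to the hull/contour points near each side"""
    pts=hull.reshape(-1,2).astype(float); L=[]
    for i in range(4):
        p,q=a[i],a[(i+1)%4]; u=(q-p)/np.linalg.norm(q-p); n=np.array([-u[1],u[0]])
        s=(pts-p)@u; d=(pts-p)@n; k=(abs(d)<2.5)
        P=np.r_[pts[k],[p,q]]; vx,vy,x,y=cv2.fitLine(P.astype(np.float32),cv2.DIST_HUBER,0,.01,.01).ravel(); L.append(np.cross([vx,vy*1.,0],[0,0,1])[:2].tolist()+[0]); nn=np.array([-vy,vx]); L[-1]=[nn[0],nn[1],-(nn@[x,y])]
    o=[]
    for i in range(4):
        c=np.cross(L[i-1],L[i]); o.append(c[:2]/c[2])
    return np.array(o)
def rep(C,q,z):
    P=onplane(C,q,z); l=[np.linalg.norm(P[(i+1)%4]-P[i]).round(4) for i in range(4)]
    i=int(np.argmax(l)); e=P[(i+1)%4]-P[i]; f=P[(i+3)%4]-P[(i+2)%4]; e=e-f
    c=P.mean(0); y=(np.degrees(np.arctan2(e[1],e[0]))+90)%180-90
    print("px",q.round(1).tolist(),"c",c.round(4),"sides",l,"yaw",y.round(2)); return c,y
E
python3 - <<'E'
from h import *
s=np.load("pics/w_case.npy"); CW=cam("wrist",dict(eef_pos=s[:3],orientation=s[3:]))
w=cv2.imread("pics/w_case.png")[:,:,::-1].copy(); t=cv2.imread("pics/top1.png")[:,:,::-1].copy()
hs=cv2.cvtColor(w,cv2.COLOR_RGB2HSV)
print(hs[188,190:215].tolist()); print(hs[130:146,275].tolist())
for sat in(22,30):
    a,h=quad(w,(204,188),sat); rep(CW,a,.078)
C=cam("top"); b,h=quad(t,(403,205)); rep(C,b,.078)
hs=cv2.cvtColor(t,cv2.COLOR_RGB2HSV); print(hs[212,372:386].tolist(),hs[212,418:432].tolist())
E
```

```text
[[25, 38, 200], [24, 40, 197], [25, 38, 194], [26, 38, 193], [26, 37, 198], [26, 37, 198], [26, 37, 191], [25, 38, 188], [25, 31, 154], [24, 26, 139], [25, 24, 138], [25, 24, 138], [23, 27, 123], [26, 27, 75], [26, 24, 73], [23, 28, 74], [23, 31, 74], [26, 24, 73], [26, 24, 74], [19, 28, 74], [25, 26, 58], [24, 22, 57], [30, 22, 70], [23, 25, 91], [23, 25, 91]]
[[26, 36, 122], [25, 37, 123], [26, 36, 122], [25, 38, 121], [26, 36, 121], [25, 39, 124], [23, 37, 118], [21, 29, 123], [25, 24, 138], [23, 23, 142], [24, 25, 143], [28, 24, 140], [25, 26, 118], [24, 26, 99], [23, 24, 95], [26, 22, 94]]
px [[559.0, 0.0], [559.0, 367.0], [384.0, 419.0], [0.0, 419.0], [0.0, 0.0]] c [ 0.5128 -0.4283  0.078 ] sides [np.float64(0.5115), np.float64(0.2819), np.float64(0.6208), np.float64(0.9927)] yaw 22.63
px [[352.0, 138.0], [347.0, 237.0], [202.0, 237.0], [196.0, 138.0]] c [ 0.5009 -0.3123  0.078 ] sides [np.float64(0.1204), np.float64(0.1798), np.float64(0.1205), np.float64(0.1803)] yaw -10.42
px [[415.0, 185.0], [396.0, 228.0], [382.0, 236.0], [388.0, 179.0]] c [ 0.5112 -0.2869  0.078 ] sides [np.float64(0.1331), np.float64(0.0453), np.float64(0.1613), np.float64(0.0775)] yaw -15.54
[[22, 40, 145], [19, 44, 146], [21, 40, 148], [21, 42, 147], [22, 41, 143], [19, 40, 121], [15, 45, 113], [15, 46, 122], [17, 40, 127], [18, 31, 146], [17, 28, 129], [25, 15, 99], [19, 22, 129], [23, 25, 162]] [[13, 56, 41], [0, 40, 38], [30, 13, 38], [5, 44, 35], [18, 30, 42], [9, 42, 43], [11, 45, 45], [11, 55, 51], [11, 79, 55], [14, 90, 62], [14, 89, 63], [14, 89, 66], [12, 81, 72], [10, 77, 76]]
```

>>> {"method": "servo_tool", "body": {"rows": [{"slide":[0.05,0.16,0],"dr":[0,0,-0.03],"gripper":0},{"slide":[0.1,0.32,0],"dr":[0,0,-0.05],"gripper":0},{"slide":[0.14,0.48,0],"dr":[0,0,-0.08],"gripper":0},{"slide":[0.17,0.64,0],"dr":[0,0,-0.1],"gripper":0},{"slide":[0.19,0.8,0],"dr":[0,0,-0.13],"gripper":0}]}}

```text
clock: 1.5
eef_pos: [0.5492, -0.107, 0.3014]
orientation: [-2.61, -1.748, 0.0]
force: [0.3, 0.7, -1.2]
width: 0.0951
gripper_force: 0.0
```

>>> {"method": "servo_tool", "body": {"rows": [{"slide":[0,0.16,0],"dr":[0,0,0],"gripper":0},{"slide":[0,0.32,0],"dr":[0,0,0],"gripper":0},{"slide":[0,0.48,0],"dr":[0,0,0],"gripper":0},{"slide":[0,0.64,0],"dr":[0,0,0],"gripper":0},{"slide":[0,0.8,0],"dr":[0,0,0],"gripper":0}]}}

```text
clock: 1.92
eef_pos: [0.5492, 0.0931, 0.3017]
orientation: [2.609, 1.75, -0.0]
force: [2.1, -0.3, -0.2]
width: 0.0951
gripper_force: 0.0
```

>>> {"method": "servo_tool", "body": {"rows": [{"slide":[0,0.16,0],"dr":[0,0,0],"gripper":0},{"slide":[0,0.32,0],"dr":[0,0,0],"gripper":0},{"slide":[0,0.48,0],"dr":[0,0,0],"gripper":0},{"slide":[0,0.6,0],"dr":[0,0,0],"gripper":0},{"slide":[0,0.6,0],"dr":[0,0,0],"gripper":0}]}}

```text
clock: 2.33
eef_pos: [0.5493, 0.2459, 0.3012]
orientation: [-2.605, -1.755, -0.0]
force: [0.4, -0.8, -0.0]
width: 0.0947
gripper_force: 0.0
```

Run:
```python
from h import *
st=bot.get_state(); goto(st,[.5527,.256,.30],-22)
im,C=snap("wrist","w_lid.png"); snap("top","top2.png"); snap("side","side2.png")
np.save("pics/w_lid.npy",np.array(list(st["eef_pos"])+list(st["orientation"])))
```

```text
pos [0.5493 0.2459 0.3012] slide [ 0.013  0.04  -0.005] cur yaw y -22.05 turn 0.04621821970289375 share 0.001 tilt z [-4.e-04  6.e-04 -1.e+00] tool x [0.375 0.927 0.   ] q6 0.695 clock 2.3333 F [ 0.4 -0.8 -0. ] w 0.0947
```

View pics/w_lid.png

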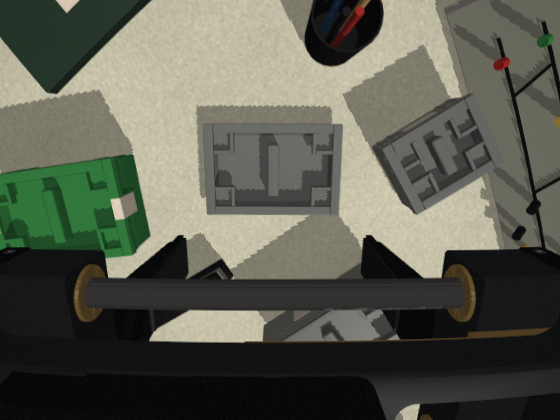

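The wrist view shows the lid's flange corners at about (205,124), (342,124), (338,215) and (207,214), with the rib at (272,170). The neighbouring small case, green case and pen pot are well clear. Now for heights from two views.

Run:
```python
from h import *
CT=cam("top"); CS=cam("side")
def W(n): s=np.load(n); return cam("wrist",dict(eef_pos=s[:3],orientation=s[3:]))
C1=W("pics/w_case.npy"); C2=W("pics/w_lid.npy")
w=cv2.imread("pics/w_lid.png")[:,:,::-1].copy(); t=cv2.imread("pics/top1.png")[:,:,::-1].copy()
for s in (25,30):
    try: a,h=quad(w,(225,175),s); c,y=rep(C2,a,.024)
    except Exception as e: print(s,e)
aT,h=quad(cv2.imread("pics/top0.png")[:,:,::-1].copy(),(203,190)); rep(CT,aT,.024)
case=np.array([[352,138],[347,237],[202,237],[196,138.]]); caseT=np.array([(386.7,175),(428.3,181),(419.3,243.3),(375,237.7)])
for nm,A,CA,B in(("case",case,C1,caseT),("lid",a,C2,aT)):
    P=onplane(CA,A,.05); Q=onplane(CT,B,.05)
    for i in range(len(A)):
        j=int(np.argmin(np.linalg.norm(Q-P[i],axis=1))); X,g=tri(CA,A[i],CT,B[j]); print(nm,X.round(4),g.round(4))
```

```text
px [[342.0, 125.0], [337.0, 214.0], [207.0, 213.0], [203.0, 124.0]] c [0.5507 0.2567 0.024 ] sides [np.float64(0.1199), np.float64(0.1797), np.float64(0.1199), np.float64(0.181)] yaw -22.49
px [[203.0, 124.0], [341.0, 124.0], [338.0, 214.0], [208.0, 214.0]] c [0.551  0.2566 0.024 ] sides [np.float64(0.1797), np.float64(0.1212), np.float64(0.1798), np.float64(0.1213)] yaw -22.07
px [[197.0, 161.0], [234.0, 175.0], [212.0, 231.0], [174.0, 217.0]] c [0.5539 0.2563 0.024 ] sides [np.float64(0.1168), np.float64(0.1752), np.float64(0.1185), np.float64(0.177)] yaw -21.74
case [ 0.6064 -0.2715  0.0472] 0.0006
case [ 0.5738 -0.3694  0.125 ] 0.0059
case [ 0.4085 -0.3465  0.102 ] 0.0033
case [ 0.4235 -0.2329  0.0708] 0.0088
lid [0.4918 0.3447 0.0299] 0.0034
lid [0.6576 0.2788 0.0189] 0.0006
lid [0.6123 0.1688 0.0319] 0.0017
lid [0.4494 0.2338 0.0328] 0.0042
```

>>> {"method": "servo_tool", "body": {"rows": [{"slide":[0.007,0.043,-0.15],"dr":[0,0,0],"gripper":0},{"slide":[0.007,0.043,-0.3],"dr":[0,0,0],"gripper":0},{"slide":[0.007,0.043,-0.45],"dr":[0,0,0],"gripper":0},{"slide":[0.007,0.043,-0.6],"dr":[0,0,0],"gripper":0},{"slide":[0.007,0.043,-0.6],"dr":[0,0,0],"gripper":0}]}}

```text
clock: 2.9
eef_pos: [0.5488, 0.2505, 0.1456]
orientation: [-2.607, -1.749, 0.015]
force: [-0.1, 0.2, -0.5]
width: 0.0951
gripper_force: 0.0
```

Run:
```python
from h import *
st=bot.get_state(); goto(st,[.551,.2566,.009],-22.2)
im,C=snap("wrist","w_lid2.png")
s=np.load("pics/w_lid.npy"); C2=cam("wrist",dict(eef_pos=s[:3],orientation=s[3:]))
w=cv2.imread("pics/w_lid.png")[:,:,::-1].copy()
A,_=quad(w,(225,175),27)
print(proj(C,onplane(C2,[(272,155)],.025)))
for sd in proj(C,onplane(C2,[(225,165)],.024)).round().astype(int):
    B,_=quad(im,sd,27); rep(C,B,.024)
P=onplane(C2,A,.024);Q=onplane(C,B,.024)
for i in range(len(A)):
    j=int(np.argmin(np.linalg.norm(Q-P[i],axis=1))); X,g=tri(C2,A[i],C,B[j]); print(X.round(4),g.round(4))
```

```text
pos [0.5488 0.2505 0.1456] slide [ 0.009  0.024 -0.546] cur yaw y -22.27 turn 0.0666936507492153 share 0.001 tilt z [-0.0095 -0.0035 -0.9999] tool x [ 0.379  0.925 -0.007] q6 0.708 clock 2.9 F [-0.1  0.2 -0.5] w 0.0951
[[274.02342176 174.30700114]]
px [[169.0, 126.0], [380.0, 126.0], [363.0, 260.0], [187.0, 259.0]] c [0.5511 0.2574 0.024 ] sides [np.float64(0.1799), np.float64(0.1225), np.float64(0.1654), np.float64(0.1221)] yaw -22.36
[0.4894 0.3478 0.0203] 0.0016
[0.6561 0.2798 0.027 ] 0.001
[0.6095 0.1644 0.0141] 0.0078
[0.4424 0.2304 0.0078] 0.0071
```

View pics/w_lid2.png

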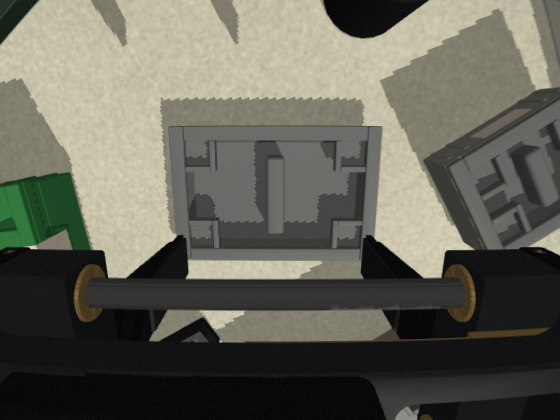

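The lid, now at corners (169,126) and (380,126) with its rib at (276,195), sits centred between the fingers. The two-view height of the upper flange corners is about 24 mm, as expected. I'll descend on the rib.

>>> {"method": "servo_tool", "body": {"rows": [{"slide":[0,0,-0.14],"dr":[0,0,0],"gripper":0},{"slide":[0,0,-0.28],"dr":[0,0,0],"gripper":0},{"slide":[0,0,-0.4],"dr":[0,0,0],"gripper":0},{"slide":[0,0,-0.48],"dr":[0,0,0],"gripper":0},{"slide":[0,0,-0.52],"dr":[0,0,0],"gripper":0}]}}

```text
clock: 3.37
eef_pos: [0.552, 0.2527, 0.0218]
orientation: [2.607, 1.752, 0.0]
force: [0.0, -0.8, 1.1]
width: 0.0954
gripper_force: 0.0
```

>>> {"method": "servo_tool", "body": {"rows": [{"slide":[0,0,-0.02],"dr":[0,0,0],"gripper":0},{"slide":[0,0,-0.04],"dr":[0,0,0],"gripper":0},{"slide":[0,0,-0.04],"dr":[0,0,0],"gripper":0},{"slide":[0,0,-0.04],"dr":[0,0,0],"gripper":0},{"slide":[0,0,-0.04],"dr":[0,0,0],"gripper":0}]}}

```text
clock: 3.78
eef_pos: [0.5517, 0.2537, 0.0129]
orientation: [2.606, 1.754, 0.003]
force: [-0.6, -0.5, -0.1]
width: 0.095
gripper_force: 0.0
```

Run:
```python
from h import *
goto(bot.get_state(),[.551,.2567,.009],-22.3)
```

```text
pos [0.5517 0.2537 0.0129] slide [-0.003  0.012 -0.016] cur yaw y -22.1 turn -0.20138212545087697 share -0.002 tilt z [ 1.8e-03  5.0e-04 -1.0e+00] tool x [0.376 0.927 0.001] q6 0.708 clock 3.7833 F [-0.6 -0.5 -0.1] w 0.095
```

>>> {"method": "servo_tool", "body": {"newtons": 25, "rows": [{"slide":[0,0.012,-0.016],"dr":[0,0,0],"gripper":0},{"slide":[0,0.012,-0.016],"dr":[0,0,0],"gripper":80},{"slide":[0,0.012,-0.016],"dr":[0,0,0],"gripper":160},{"slide":[0,0.012,-0.016],"dr":[0,0,0],"gripper":255},{"slide":[0,0.012,-0.016],"dr":[0,0,0],"gripper":255}]}}

```text
clock: 4.2
eef_pos: [0.551, 0.2566, 0.0077]
orientation: [2.606, 1.755, 0.0]
force: [-0.2, -0.7, -0.6]
width: 0.0739
gripper_force: 0.0
```

>>> {"method": "servo_tool", "body": {"rows": [{"slide":[0,0,0],"dr":[0,0,0],"gripper":255},{"slide":[0,0,0],"dr":[0,0,0],"gripper":255},{"slide":[0,0,0],"dr":[0,0,0],"gripper":255},{"slide":[0,0,0],"dr":[0,0,0],"gripper":255},{"slide":[0,0,0],"dr":[0,0,0],"gripper":255}]}}

```text
clock: 4.62
eef_pos: [0.551, 0.2565, 0.0077]
orientation: [2.606, 1.754, -0.0]
force: [0.4, 0.7, 0.5]
width: 0.0408
gripper_force: 0.0
```

>>> {"method": "servo_tool", "body": {"rows": [{"slide":[0,0,0],"dr":[0,0,0],"gripper":255},{"slide":[0,0,0],"dr":[0,0,0],"gripper":255},{"slide":[0,0,0.05],"dr":[0,0,0],"gripper":255},{"slide":[0,0,0.12],"dr":[0,0,0],"gripper":255},{"slide":[0,0,0.2],"dr":[0,0,0],"gripper":255}]}}

```text
clock: 5.03
eef_pos: [0.5507, 0.2564, 0.0584]
orientation: [-2.606, -1.754, 0.002]
force: [-0.2, 0.7, -0.2]
width: 0.0072
gripper_force: 0.0
```

The fingers close slower than I assumed (about 80 mm/s), so they shut above the rib. I'll reopen, look again and redo the grasp.

>>> {"method": "servo_tool", "body": {"rows": [{"slide":[0,0,0.1],"dr":[0,0,0],"gripper":0},{"slide":[0,0,0.2],"dr":[0,0,0],"gripper":0},{"slide":[0,0,0.2],"dr":[0,0,0],"gripper":0},{"slide":[0,0,0.2],"dr":[0,0,0],"gripper":0},{"slide":[0,0,0.2],"dr":[0,0,0],"gripper":0}]}}

```text
clock: 5.45
eef_pos: [0.5508, 0.2565, 0.1078]
orientation: [2.606, 1.754, 0.0]
force: [0.1, -0.7, 0.4]
width: 0.0351
gripper_force: 0.0
```

>>> {"method": "servo_tool", "body": {"rows": [{"slide":[0,0,0],"dr":[0,0,0],"gripper":0},{"slide":[0,0,0],"dr":[0,0,0],"gripper":0},{"slide":[0,0,0],"dr":[0,0,0],"gripper":0},{"slide":[0,0,0],"dr":[0,0,0],"gripper":0},{"slide":[0,0,0],"dr":[0,0,0],"gripper":0}]}}

```text
clock: 5.87
eef_pos: [0.5509, 0.2565, 0.1073]
orientation: [-2.606, -1.754, 0.001]
force: [-1.3, -0.6, -0.3]
width: 0.0686
gripper_force: 0.0
```

Run:
```python
from h import *
st=bot.get_state(); goto(st,[.551,.2567,.009],-22.3)
im,C=snap("wrist","w_lid3.png")
a=cv2.imread("pics/w_lid3.png")
hs=cv2.cvtColor(im,cv2.COLOR_RGB2HSV)
print(proj(C,[[.551,.2567,.025]]))
try: B,_=quad(im,tuple(proj(C,onplane(C,[(230,180)],.024)).round().astype(int)[0]),27); rep(C,B,.024)
except Exception as e: print(e)
t,_=snap("top","top3.png")
```

```text
pos [0.5509 0.2565 0.1073] slide [ 0.     0.001 -0.393] cur yaw y -22.1 turn -0.1993435567360251 share -0.002 tilt z [-6.e-04 -3.e-04 -1.e+00] tool x [ 0.376  0.927 -0.001] q6 0.713 clock 5.8667 F [-1.3 -0.6 -0.3] w 0.0686
[[274.0361675  216.11698074]]
px [[395.0, 138.0], [407.0, 307.0], [364.0, 331.0], [184.0, 331.0], [141.0, 307.0], [154.0, 136.0]] c [0.5354 0.2181 0.024 ] sides [np.float64(0.1436), np.float64(0.0425), np.float64(0.1572), np.float64(0.2362)] yaw 20.4
```

View pics/w_lid3.png

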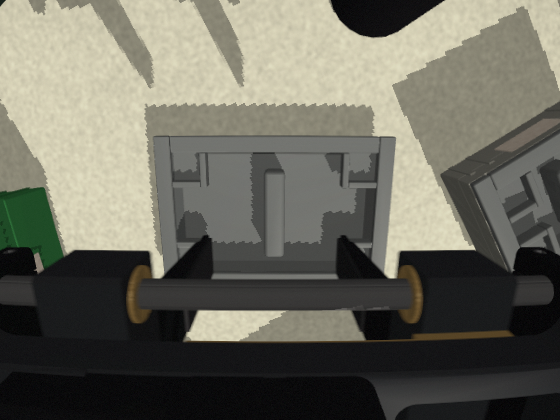

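The lid lies undisturbed, with its rib at (275,213) where it was projected. I'll descend and close with enough time.

>>> {"method": "servo_tool", "body": {"rows": [{"slide":[0,0,-0.12],"dr":[0,0,0],"gripper":130},{"slide":[0,0,-0.24],"dr":[0,0,0],"gripper":130},{"slide":[0,0,-0.33],"dr":[0,0,0],"gripper":130},{"slide":[0,0,-0.38],"dr":[0,0,0],"gripper":130},{"slide":[0,0,-0.4],"dr":[0,0,0],"gripper":130}]}}

```text
clock: 6.38
eef_pos: [0.5503, 0.2563, 0.0058]
orientation: [-2.606, -1.754, 0.004]
force: [-0.6, -0.6, 0.2]
width: 0.0539
gripper_force: 0.0
```

>>> {"method": "servo_tool", "body": {"newtons": 25, "rows": [{"slide":[0,0,0],"dr":[0,0,0],"gripper":255},{"slide":[0,0,0],"dr":[0,0,0],"gripper":255},{"slide":[0,0,0],"dr":[0,0,0],"gripper":255},{"slide":[0,0,0],"dr":[0,0,0],"gripper":255},{"slide":[0,0,0],"dr":[0,0,0],"gripper":255}]}}

```text
clock: 6.8
eef_pos: [0.5515, 0.2567, 0.0087]
orientation: [2.606, 1.754, 0.002]
force: [-0.3, 0.5, 0.0]
width: 0.0208
gripper_force: 0.0
```

>>> {"method": "servo_tool", "body": {"rows": [{"slide":[0,0,0],"dr":[0,0,0],"gripper":255},{"slide":[0,0,0],"dr":[0,0,0],"gripper":255},{"slide":[0,0,0],"dr":[0,0,0],"gripper":255},{"slide":[0,0,0],"dr":[0,0,0],"gripper":255},{"slide":[0,0,0],"dr":[0,0,0],"gripper":255}]}}

```text
clock: 7.22
eef_pos: [0.5513, 0.2567, 0.0085]
orientation: [2.606, 1.754, 0.002]
force: [-1.3, -0.2, 6.4]
width: 0.0156
gripper_force: 25.0
```

>>> {"method": "servo_tool", "body": {"rows": [{"slide":[0,0,0.04],"dr":[0,0,0],"gripper":255},{"slide":[0,0,0.14],"dr":[0,0,0],"gripper":255},{"slide":[0,0,0.28],"dr":[0,0,0],"gripper":255},{"slide":[0,0,0.42],"dr":[0,0,0],"gripper":255},{"slide":[0,0,0.56],"dr":[0,0,0],"gripper":255}]}}

```text
clock: 7.63
eef_pos: [0.5506, 0.2564, 0.1496]
orientation: [-2.606, -1.754, 0.001]
force: [0.7, -0.1, -1.5]
width: 0.016
gripper_force: 25.0
```

>>> {"method": "servo_tool", "body": {"rows": [{"slide":[0,-0.04,0.12],"dr":[0,0,0],"gripper":255},{"slide":[0,-0.14,0.24],"dr":[0,0,0.01],"gripper":255},{"slide":[0,-0.28,0.24],"dr":[0,0,0.02],"gripper":255},{"slide":[0,-0.44,0.24],"dr":[0,0,0.03],"gripper":255},{"slide":[0,-0.6,0.24],"dr":[0,0,0.04],"gripper":255}]}}

```text
clock: 8.05
eef_pos: [0.5505, 0.1054, 0.2089]
orientation: [2.547, 1.838, 0.002]
force: [0.8, 0.8, -0.8]
width: 0.0162
gripper_force: 25.0
```

>>> {"method": "servo_tool", "body": {"rows": [{"slide":[-0.02,-0.16,0],"dr":[0,0,0.02],"gripper":255},{"slide":[-0.05,-0.32,0],"dr":[0,0,0.04],"gripper":255},{"slide":[-0.08,-0.48,0],"dr":[0,0,0.06],"gripper":255},{"slide":[-0.11,-0.64,0],"dr":[0,0,0.07],"gripper":255},{"slide":[-0.14,-0.8,0],"dr":[0,0,0.09],"gripper":255}]}}

```text
clock: 8.47
eef_pos: [0.5151, -0.0951, 0.2083]
orientation: [2.413, 2.012, 0.0]
force: [1.4, -0.9, -1.4]
width: 0.0158
gripper_force: 25.0
```

>>> {"method": "servo_tool", "body": {"rows": [{"slide":[-0.03,-0.16,0],"dr":[0,0,0],"gripper":255},{"slide":[-0.06,-0.32,0],"dr":[0,0,0],"gripper":255},{"slide":[-0.06,-0.46,0],"dr":[0,0,0],"gripper":255},{"slide":[-0.06,-0.56,0],"dr":[0,0,0],"gripper":255},{"slide":[-0.06,-0.56,0],"dr":[0,0,0],"gripper":255}]}}

```text
clock: 8.88
eef_pos: [0.5007, -0.2377, 0.2081]
orientation: [2.416, 2.006, -0.0]
force: [-1.0, 1.1, -1.1]
width: 0.0158
gripper_force: 25.0
```

Run:
```python
from h import *
st=bot.get_state(); goto(st,[.501,-.3123,.12],-10.4); print(st["gripper_force"])
im,C=snap("wrist","w_pl1.png")
snap("side","side_pl1.png")
```

```text
pos [ 0.5007 -0.2377  0.2081] slide [ 0.001 -0.299 -0.352] cur yaw y -10.61 turn 0.2051052958544517 share 0.002 tilt z [ 7.0e-04 -1.2e-03 -1.0e+00] tool x [ 0.184  0.983 -0.001] q6 -0.377 clock 8.8833 F [-1.   1.1 -1.1] w 0.0158
24.998618960380554
```

View pics/w_pl1.png

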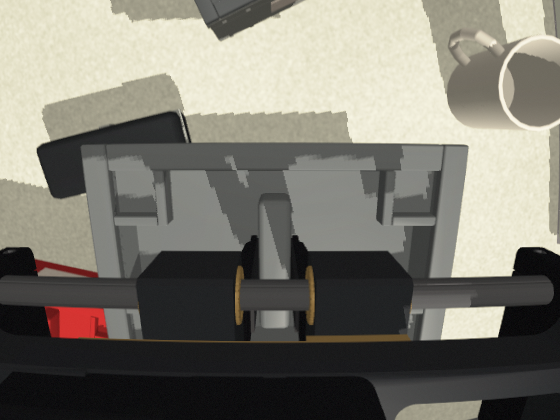

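The lid is held level. Its far flange edge runs from (82,145) to (468,145), with the rib between the pads at (274,260). I'll work out the lid's pose in the hand.

Run:
```python
from h import *
st=bot.get_state(); C=cam("wrist",st); R=Ro.from_rotvec(st["orientation"]).as_matrix()
im=cv2.imread("pics/w_pl1.png"); g=cv2.cvtColor(im,cv2.COLOR_BGR2GRAY).astype(int)
h=cv2.cvtColor(im,cv2.COLOR_BGR2HSV)
z=st["eef_pos"][2]+.0155
P=onplane(C,[(82,145),(468,145),(261,240),(291,240)],z); print(((P-st["eef_pos"])@R).round(4))
# same for lid lying before the grasp (w_lid3): tool pose known
s3=dict(eef_pos=np.array([.5509,.2565,.1073]),orientation=np.array([-2.606,-1.754,.001])); C3=cam("wrist",s3); R3=Ro.from_rotvec(s3["orientation"]).as_matrix()
print(((onplane(C3,[(154,136),(395,138)],.024)-s3["eef_pos"])@R3).round(4))
```

```text
[[ 0.0614 -0.0894 -0.0155]
 [ 0.0613  0.0908 -0.0155]
 [ 0.015  -0.0061 -0.0155]
 [ 0.015   0.0085 -0.0155]]
[[ 0.062  -0.0896  0.0833]
 [ 0.0605  0.0907  0.0832]]
```

>>> {"method": "servo_tool", "body": {"rows": [{"slide":[0,-0.1,0],"dr":[0,0,0.002],"gripper":255},{"slide":[0,-0.22,-0.04],"dr":[0,0,0.002],"gripper":255},{"slide":[0,-0.3,-0.16],"dr":[0,0,0.002],"gripper":255},{"slide":[0,-0.3,-0.28],"dr":[0,0,0.002],"gripper":255},{"slide":[0,-0.3,-0.36],"dr":[0,0,0.002],"gripper":255}]}}

```text
clock: 9.4
eef_pos: [0.5004, -0.3076, 0.1156]
orientation: [-2.409, -2.013, 0.0]
force: [0.1, -0.7, -2.0]
width: 0.0157
gripper_force: 25.0
```

>>> {"method": "servo_tool", "body": {"rows": [{"slide":[0,0,-0.02],"dr":[0,0,0],"gripper":255},{"slide":[0,0,-0.02],"dr":[0,0,0],"gripper":255},{"slide":[0,0,-0.02],"dr":[0,0,0],"gripper":255},{"slide":[0,0,-0.02],"dr":[0,0,0],"gripper":255},{"slide":[0,0,-0.02],"dr":[0,0,0],"gripper":255}]}}

```text
clock: 9.82
eef_pos: [0.5017, -0.3084, 0.1143]
orientation: [2.408, 2.014, 0.001]
force: [0.2, 0.5, -1.7]
width: 0.016
gripper_force: 25.0
```

Run:
```python
from h import *
st=bot.get_state(); goto(st,[.5005,-.3122,.0685],-10.4); print(st["gripper_force"])
im,C=snap("wrist","w_pl2.png")
snap("side","side_pl2.png"); snap("top","top_pl2.png")
```

```text
pos [ 0.5017 -0.3084  0.1143] slide [-0.005 -0.015 -0.183] cur yaw y -10.18 turn -0.21729481648756632 share -0.002 tilt z [ 0.002  -0.0015 -1.    ] tool x [ 0.177  0.984 -0.001] q6 -0.486 clock 9.8167 F [ 0.2  0.5 -1.7] w 0.016
24.99912142753601
```

>>> {"method": "servo_tool", "body": {"rows": [{"slide":[-0.005,-0.015,0],"dr":[0,0,-0.002],"gripper":255},{"slide":[-0.005,-0.015,-0.02],"dr":[0,0,-0.002],"gripper":255},{"slide":[-0.005,-0.015,-0.05],"dr":[0,0,-0.002],"gripper":255},{"slide":[-0.005,-0.015,-0.08],"dr":[0,0,-0.002],"gripper":255},{"slide":[-0.005,-0.015,-0.1],"dr":[0,0,-0.002],"gripper":255}]}}

```text
clock: 10.38
eef_pos: [0.4994, -0.312, 0.0863]
orientation: [-2.413, -2.01, 0.0]
force: [-0.1, -0.1, -1.4]
width: 0.0158
gripper_force: 25.0
```

>>> {"method": "servo_tool", "body": {"rows": [{"slide":[0,0,-0.01],"dr":[0,0,0],"gripper":255},{"slide":[0,0,-0.02],"dr":[0,0,0],"gripper":255},{"slide":[0,0,-0.03],"dr":[0,0,0],"gripper":255},{"slide":[0,0,-0.04],"dr":[0,0,0],"gripper":255},{"slide":[0,0,-0.04],"dr":[0,0,0],"gripper":255}]}}

```text
clock: 10.8
eef_pos: [0.4998, -0.312, 0.0774]
orientation: [-2.413, -2.011, -0.0]
force: [0.8, 0.7, -1.4]
width: 0.0161
gripper_force: 25.0
```

Run:
```python
from h import *
st=bot.get_state(); goto(st,[.5005,-.3122,.0685],-10.4); print(st["moment"].round(2))
```

```text
pos [ 0.4998 -0.312   0.0774] slide [ 0.003 -0.001 -0.036] cur yaw y -10.39 turn -0.011620672764237838 share -0.0 tilt z [-0.e+00  2.e-04 -1.e+00] tool x [0.18  0.984 0.   ] q6 -0.489 clock 10.8 F [ 0.8  0.7 -1.4] w 0.0161
[ 0.2  -0.22  0.13]
```

Entry is clean, with no lateral force and 9 mm already in. I'll continue down to contact.

>>> {"method": "servo_tool", "body": {"rows": [{"slide":[0,0,-0.01],"dr":[0,0,0],"gripper":255},{"slide":[0,0,-0.02],"dr":[0,0,0],"gripper":255},{"slide":[0,0,-0.026],"dr":[0,0,0],"gripper":255},{"slide":[0,0,-0.032],"dr":[0,0,0],"gripper":255},{"slide":[0,0,-0.036],"dr":[0,0,0],"gripper":255}]}}

```text
clock: 11.22
eef_pos: [0.5008, -0.3118, 0.0699]
orientation: [2.412, 2.01, 0.002]
force: [2.1, 12.1, 19.8]
width: 0.0159
gripper_force: 25.1
```

>>> {"method": "servo_tool", "body": {"rows": [{"slide":[0,0,-0.003],"dr":[0,0,0],"gripper":255},{"slide":[0,0,-0.004],"dr":[0,0,0],"gripper":255},{"slide":[0,0,-0.004],"dr":[0,0,0],"gripper":255},{"slide":[0,0,-0.004],"dr":[0,0,0],"gripper":255},{"slide":[0,0,-0.004],"dr":[0,0,0],"gripper":255}]}}

```text
clock: 11.63
eef_pos: [0.5009, -0.3115, 0.0696]
orientation: [2.412, 2.01, 0.003]
force: [3.0, 11.0, 19.6]
width: 0.0157
gripper_force: 25.1
```

>>> {"method": "servo_tool", "body": {"rows": [{"slide":[0,0.004,0.003],"dr":[0,0,0],"gripper":255},{"slide":[-0.001,0.008,0.004],"dr":[0,0,0],"gripper":255},{"slide":[-0.002,0.008,0.002],"dr":[0,0,0],"gripper":255},{"slide":[-0.002,0.008,0],"dr":[0,0,0],"gripper":255},{"slide":[-0.002,0.008,0],"dr":[0,0,0],"gripper":255}]}}

```text
clock: 12.05
eef_pos: [0.5004, -0.3106, 0.0688]
orientation: [2.412, 2.009, 0.002]
force: [5.5, 4.4, 11.5]
width: 0.016
gripper_force: 25.0
```

>>> {"method": "servo_tool", "body": {"rows": [{"slide":[0.002,0.003,0],"dr":[0,0,0],"gripper":255},{"slide":[0.004,0.004,0],"dr":[0,0,0],"gripper":255},{"slide":[0.004,0.004,-0.004],"dr":[0,0,0],"gripper":255},{"slide":[0.004,0.004,-0.004],"dr":[0,0,0],"gripper":255},{"slide":[0.004,0.004,-0.004],"dr":[0,0,0],"gripper":255}]}}

```text
clock: 12.47
eef_pos: [0.5008, -0.3102, 0.0683]
orientation: [2.412, 2.009, 0.0]
force: [-1.7, 1.4, 19.5]
width: 0.0157
gripper_force: 25.0
```

Force is vertical only and z is 68.3 mm against 68.5 mm expected, so the lid is home. I'll let go and rise.

>>> {"method": "servo_tool", "body": {"rows": [{"slide":[0,0,0.004],"dr":[0,0,0],"gripper":120},{"slide":[0,0,0.004],"dr":[0,0,0],"gripper":120},{"slide":[0,0,0.004],"dr":[0,0,0],"gripper":120},{"slide":[0,0,0.004],"dr":[0,0,0],"gripper":120},{"slide":[0,0,0.004],"dr":[0,0,0],"gripper":120}]}}

```text
clock: 12.88
eef_pos: [0.5001, -0.3091, 0.0673]
orientation: [-2.413, -2.01, 0.0]
force: [-0.8, 0.3, -0.2]
width: 0.0439
gripper_force: 0.0
```

>>> {"method": "servo_tool", "body": {"rows": [{"slide":[0,0,0.004],"dr":[0,0,0],"gripper":120},{"slide":[0,0,0.1],"dr":[0,0,0],"gripper":120},{"slide":[0,0,0.24],"dr":[0,0,0],"gripper":120},{"slide":[0,0,0.4],"dr":[0,0,0],"gripper":120},{"slide":[0,0,0.56],"dr":[0,0,0],"gripper":120}]}}

```text
clock: 13.3
eef_pos: [0.4999, -0.3089, 0.2089]
orientation: [-2.413, -2.01, 0.0]
force: [0.8, -0.3, 0.2]
width: 0.0503
gripper_force: 0.0
```

>>> {"method": "servo_tool", "body": {"rows": [{"slide":[0,0,0.16],"dr":[0,0,0],"gripper":60},{"slide":[0,0,0.32],"dr":[0,0,0],"gripper":60},{"slide":[0,0,0.38],"dr":[0,0,0],"gripper":60},{"slide":[0,0,0.38],"dr":[0,0,0],"gripper":60},{"slide":[0,0,0.38],"dr":[0,0,0],"gripper":60}]}}

```text
clock: 13.72
eef_pos: [0.5002, -0.3091, 0.3029]
orientation: [2.413, 2.01, 0.0]
force: [-0.4, -0.1, 0.2]
width: 0.072
gripper_force: 0.0
```

Run:
```python
from h import *
st=bot.get_state(); goto(st,[.5475,.001,.3],13)
im,C=snap("wrist","w_home.png"); snap("top","top4.png"); snap("side","side4.png")
np.save("pics/w_home.npy",np.r_[st["eef_pos"],st["orientation"]])
for sd in (proj(C,[[.55,-.305,.084],[.46,-.29,.084]])).round().astype(int):
  for s in(24,27,30):
    a,_=quad(im,sd,s); 
    if len(a)==4: rep(C,a,.084)
```

```text
pos [ 0.5002 -0.3091  0.3029] slide [ 0.189  1.24  -0.012] cur yaw y -10.4 turn 23.398557147510587 share 0.26 tilt z [ 8.e-04 -7.e-04 -1.e+00] tool x [ 0.18   0.984 -0.   ] q6 -0.484 clock 13.7167 F [-0.4 -0.1  0.2] w 0.072
px [[354.0, 133.0], [348.0, 235.0], [201.0, 235.0], [195.0, 134.0]] c [ 0.5008 -0.3099  0.084 ] sides [np.float64(0.1222), np.float64(0.18), np.float64(0.121), np.float64(0.1812)] yaw -10.25
px [[354.0, 132.0], [348.0, 235.0], [201.0, 235.0], [195.0, 134.0]] c [ 0.5008 -0.3096  0.084 ] sides [np.float64(0.1233), np.float64(0.18), np.float64(0.121), np.float64(0.1812)] yaw -10.07
px [[354.0, 132.0], [348.0, 235.0], [201.0, 235.0], [195.0, 134.0]] c [ 0.5008 -0.3096  0.084 ] sides [np.float64(0.1233), np.float64(0.18), np.float64(0.121), np.float64(0.1812)] yaw -10.07
px [[354.0, 133.0], [348.0, 235.0], [201.0, 235.0], [195.0, 134.0]] c [ 0.5008 -0.3099  0.084 ] sides [np.float64(0.1222), np.float64(0.18), np.float64(0.121), np.float64(0.1812)] yaw -10.25
px [[354.0, 132.0], [348.0, 235.0], [201.0, 235.0], [195.0, 134.0]] c [ 0.5008 -0.3096  0.084 ] sides [np.float64(0.1233), np.float64(0.18), np.float64(0.121), np.float64(0.1812)] yaw -10.07
px [[354.0, 132.0], [348.0, 235.0], [201.0, 235.0], [195.0, 134.0]] c [ 0.5008 -0.3096  0.084 ] sides [np.float64(0.1233), np.float64(0.18), np.float64(0.121), np.float64(0.1812)] yaw -10.07
```

View pics/w_home.png

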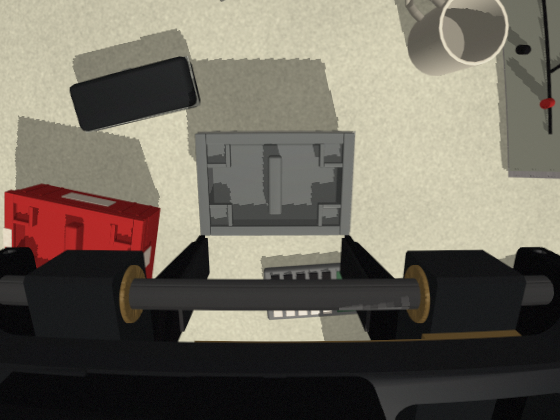

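The view shows the lid squarely on the case, its flange from (195,134) to (348,235). Its centre (0.501,-0.310) agrees with the release pose. One picture left. On to the sealed case.

>>> {"method": "servo_tool", "body": {"rows": [{"slide":[0.03,0.15,0],"dr":[0,0,0.05],"gripper":60},{"slide":[0.06,0.3,0],"dr":[0,0,0.1],"gripper":60},{"slide":[0.1,0.46,0],"dr":[0,0,0.15],"gripper":60},{"slide":[0.14,0.62,0],"dr":[0,0,0.2],"gripper":60},{"slide":[0.19,0.78,0],"dr":[0,0,0.26],"gripper":60}]}}

```text
clock: 14.28
eef_pos: [0.5473, -0.1126, 0.3013]
orientation: [-1.951, -2.46, 0.001]
force: [1.5, 0.1, 0.1]
width: 0.0725
gripper_force: 0.0
```

>>> {"method": "servo_tool", "body": {"rows": [{"slide":[0,0.16,0],"dr":[0,0,0],"gripper":60},{"slide":[0,0.32,0],"dr":[0,0,0],"gripper":60},{"slide":[0,0.46,0],"dr":[0,0,0],"gripper":60},{"slide":[0,0.46,0],"dr":[0,0,0],"gripper":60},{"slide":[0,0.46,0],"dr":[0,0,0],"gripper":60}]}}

```text
clock: 14.7
eef_pos: [0.5474, 0.0021, 0.3015]
orientation: [-1.951, -2.46, 0.002]
force: [-0.2, -0.9, 0.6]
width: 0.0729
gripper_force: 0.0
```

Run:
```python
from h import *
st=bot.get_state(); goto(st,[.5475,.001,.3],13)
im,C=snap("wrist","w_seal.png"); 
np.save("pics/w_seal.npy",np.r_[st["eef_pos"],st["orientation"]])
for sd in (proj(C,[[.56,-.03,.066],[.52,-.005,.066]])).round().astype(int):
  for s in(24,27,30):
    a,_=quad(im,sd,s); print(sd,len(a))
    if len(a)==4: rep(C,a,.084)
t=cv2.imread("pics/top3.png")[:,:,::-1].copy(); T,_=quad(cv2.imread("pics/top0.png")[:,:,::-1].copy(),(285,190)); CT=cam("top"); rep(CT,T,.084)
P=onplane(C,a,.084);Q=onplane(CT,T,.084)
for i in range(len(a)):
    j=int(np.argmin(np.linalg.norm(Q-P[i],axis=1))); X,g=tri(C,a[i],CT,T[j]); print(X.round(4),g.round(4))
```

```text
pos [0.5474 0.0021 0.3015] slide [ 0.    -0.005 -0.006] cur yaw y 13.18 turn -0.1814150726170567 share -0.002 tilt z [-2.e-03  2.e-04 -1.e+00] tool x [-0.228  0.974  0.001] q6 -0.347 clock 14.7 F [-0.2 -0.9  0.6] w 0.0729
[278 210] 4
px [[352.0, 132.0], [348.0, 234.0], [200.0, 233.0], [194.0, 135.0]] c [0.5465 0.0026 0.084 ] sides [np.float64(0.1214), np.float64(0.1803), np.float64(0.1169), np.float64(0.1795)] yaw 13.51
[278 210] 4
px [[352.0, 132.0], [348.0, 234.0], [200.0, 234.0], [194.0, 135.0]] c [0.5465 0.0023 0.084 ] sides [np.float64(0.1214), np.float64(0.1803), np.float64(0.1182), np.float64(0.1795)] yaw 13.71
[278 210] 4
px [[352.0, 132.0], [349.0, 234.0], [200.0, 235.0], [194.0, 135.0]] c [0.5469 0.002  0.084 ] sides [np.float64(0.1215), np.float64(0.1816), np.float64(0.1195), np.float64(0.1795)] yaw 13.91
[251 184] 4
px [[352.0, 132.0], [348.0, 234.0], [200.0, 233.0], [194.0, 135.0]] c [0.5465 0.0026 0.084 ] sides [np.float64(0.1214), np.float64(0.1803), np.float64(0.1169), np.float64(0.1795)] yaw 13.51
[251 184] 4
px [[352.0, 132.0], [348.0, 234.0], [200.0, 234.0], [194.0, 135.0]] c [0.5465 0.0023 0.084 ] sides [np.float64(0.1214), np.float64(0.1803), np.float64(0.1182), np.float64(0.1795)] yaw 13.71
[251 184] 4
px [[352.0, 132.0], [349.0, 234.0], [200.0, 235.0], [194.0, 135.0]] c [0.5469 0.002  0.084 ] sides [np.float64(0.1215), np.float64(0.1816), np.float64(0.1195), np.float64(0.1795)] yaw 13.91
px [[305.0, 159.0], [320.0, 220.0], [279.0, 230.0], [264.0, 169.0]] c [0.5487 0.0018 0.084 ] sides [np.float64(0.1766), np.float64(0.1173), np.float64(0.1764), np.float64(0.1186)] yaw 13.08
[0.6265 0.0821 0.0514] 0.003
[ 0.6491 -0.0356  0.0833] 0.0017
[ 0.475  -0.0743  0.0937] 0.0009
[0.4485 0.0392 0.0978] 0.0007
```

The sealed case measures (0.547,0.002), yaw about 13.5°, height about 82 mm, with the sides matching. I'll descend on its rib.

>>> {"method": "servo_tool", "body": {"rows": [{"slide":[-0.002,0,-0.15],"dr":[0,0,0.004],"gripper":100},{"slide":[-0.002,0,-0.3],"dr":[0,0,0.004],"gripper":100},{"slide":[-0.002,0,-0.45],"dr":[0,0,0.004],"gripper":100},{"slide":[-0.002,0,-0.6],"dr":[0,0,0.004],"gripper":100},{"slide":[-0.002,0,-0.7],"dr":[0,0,0.004],"gripper":100}]}}

```text
clock: 15.17
eef_pos: [0.5459, -0.0009, 0.1241]
orientation: [-1.949, -2.46, 0.003]
force: [0.1, -0.1, -0.4]
width: 0.0581
gripper_force: 0.0
```

>>> {"method": "servo_tool", "body": {"rows": [{"slide":[0,0,-0.06],"dr":[0,0,0],"gripper":100},{"slide":[0,0,-0.12],"dr":[0,0,0],"gripper":100},{"slide":[0,0,-0.17],"dr":[0,0,0],"gripper":100},{"slide":[0,0,-0.2],"dr":[0,0,0],"gripper":100},{"slide":[0,0,-0.2],"dr":[0,0,0],"gripper":100}]}}

```text
clock: 15.58
eef_pos: [0.5465, -0.0006, 0.0759]
orientation: [-1.948, -2.461, 0.003]
force: [0.0, -0.7, -0.1]
width: 0.0577
gripper_force: 0.0
```

Run:
```python
from h import *
st=bot.get_state(); goto(st,[.5467,.0023,.069],13.5)
```

```text
pos [ 0.5465 -0.0006  0.0759] slide [ 0.001  0.011 -0.028] cur yaw y 13.27 turn 0.23404991122532692 share 0.003 tilt z [-3.e-03  3.e-04 -1.e+00] tool x [-0.229  0.973  0.001] q6 -0.353 clock 15.5833 F [ 0.  -0.7 -0.1] w 0.0577
```

>>> {"method": "servo_tool", "body": {"newtons": 45, "rows": [{"slide":[0.001,0.011,-0.015],"dr":[0,0,0.003],"gripper":100},{"slide":[0.001,0.011,-0.03],"dr":[0,0,0.003],"gripper":100},{"slide":[0.001,0.011,-0.03],"dr":[0,0,0.003],"gripper":255},{"slide":[0.001,0.011,-0.03],"dr":[0,0,0.003],"gripper":255},{"slide":[0.001,0.011,-0.03],"dr":[0,0,0.003],"gripper":255}]}}

```text
clock: 16.0
eef_pos: [0.5477, 0.0033, 0.0706]
orientation: [1.942, 2.469, 0.001]
force: [-0.9, 0.0, 0.7]
width: 0.0429
gripper_force: 0.0
```

>>> {"method": "servo_tool", "body": {"rows": [{"slide":[0,0,0],"dr":[0,0,0],"gripper":255},{"slide":[0,0,0],"dr":[0,0,0],"gripper":255},{"slide":[0,0,0],"dr":[0,0,0],"gripper":255},{"slide":[0,0,0],"dr":[0,0,0],"gripper":255},{"slide":[0,0,0],"dr":[0,0,0],"gripper":255}]}}

```text
clock: 16.42
eef_pos: [0.5471, 0.0033, 0.0703]
orientation: [-1.941, -2.469, 0.001]
force: [-2.3, 0.2, 2.9]
width: 0.016
gripper_force: 45.0
```

>>> {"method": "servo_tool", "body": {"rows": [{"slide":[0,0,0],"dr":[0,0,0],"gripper":255},{"slide":[0,0,0],"dr":[0,0,0],"gripper":255},{"slide":[0,0,0],"dr":[0,0,0],"gripper":255},{"slide":[0,0,0],"dr":[0,0,0],"gripper":255},{"slide":[0,0,0],"dr":[0,0,0],"gripper":255}]}}

```text
clock: 16.83
eef_pos: [0.5471, 0.0033, 0.0703]
orientation: [-1.942, -2.469, 0.001]
force: [-4.5, -0.8, 5.7]
width: 0.0158
gripper_force: 45.0
```

>>> {"method": "servo_tool", "body": {"rows": [{"slide":[0,0,0.03],"dr":[0,0,0],"gripper":255},{"slide":[0,0,0.1],"dr":[0,0,0],"gripper":255},{"slide":[0,0,0.22],"dr":[0,0,0],"gripper":255},{"slide":[0,0,0.36],"dr":[0,0,0],"gripper":255},{"slide":[0,0,0.5],"dr":[0,0,0],"gripper":255}]}}

```text
clock: 17.25
eef_pos: [0.547, 0.0035, 0.196]
orientation: [-1.942, -2.468, 0.001]
force: [1.0, -0.2, -7.3]
width: 0.0156
gripper_force: 45.0
```

>>> {"method": "servo_tool", "body": {"rows": [{"slide":[0,-0.03,0.1],"dr":[0,0,-0.01],"gripper":255},{"slide":[-0.02,-0.12,0.15],"dr":[0,0,-0.04],"gripper":255},{"slide":[-0.04,-0.25,0.15],"dr":[0,0,-0.08],"gripper":255},{"slide":[-0.07,-0.39,0.15],"dr":[0,0,-0.12],"gripper":255},{"slide":[-0.1,-0.53,0.15],"dr":[0,0,-0.16],"gripper":255}]}}

```text
clock: 17.67
eef_pos: [0.522, -0.1301, 0.2328]
orientation: [2.239, 2.204, 0.001]
force: [0.5, -0.0, -8.1]
width: 0.0156
gripper_force: 45.0
```

>>> {"method": "servo_tool", "body": {"rows": [{"slide":[-0.03,-0.14,0],"dr":[0,0,-0.04],"gripper":255},{"slide":[-0.06,-0.28,0],"dr":[0,0,-0.08],"gripper":255},{"slide":[-0.08,-0.42,0],"dr":[0,0,-0.1],"gripper":255},{"slide":[-0.08,-0.52,0],"dr":[0,0,-0.104],"gripper":255},{"slide":[-0.08,-0.6,0],"dr":[0,0,-0.104],"gripper":255}]}}

```text
clock: 18.08
eef_pos: [0.5019, -0.2814, 0.2323]
orientation: [-2.411, -2.013, -0.0]
force: [0.6, 0.2, -7.4]
width: 0.016
gripper_force: 45.0
```

>>> {"method": "servo_tool", "body": {"rows": [{"slide":[0,-0.06,0],"dr":[0,0,0],"gripper":255},{"slide":[0,-0.1,0],"dr":[0,0,0],"gripper":255},{"slide":[0,-0.12,0],"dr":[0,0,0],"gripper":255},{"slide":[0,-0.12,0],"dr":[0,0,0],"gripper":255},{"slide":[0,-0.12,0],"dr":[0,0,0],"gripper":255}]}}

```text
clock: 18.5
eef_pos: [0.5025, -0.3083, 0.2325]
orientation: [-2.408, -2.017, -0.0]
force: [-0.1, 0.6, -8.5]
width: 0.0157
gripper_force: 45.0
```

Run:
```python
from h import *
st=bot.get_state(); goto(st,[.5007,-.310,.155],-10.3); print(st["gripper_force"])
im,C=snap("wrist","w_st.png"); R=Ro.from_rotvec(st["orientation"]).as_matrix()
z=st["eef_pos"][2]+.0139
g=cv2.cvtColor(im,cv2.COLOR_RGB2HSV)
for x in (110,160,400,440): print(x,[int(v) for v in g[130:160:2,x,1]])
for y in (160,200): print(y,[int(v) for v in g[y,70:110:3,1]],[int(v) for v in g[y,445:485:3,1]])
snap("side","side_st.png"); snap("top","top_st.png")
```

```text
pos [ 0.5025 -0.3083  0.2325] slide [-0.007 -0.007 -0.31 ] cur yaw y -10.11 turn -0.19102121437853725 share -0.002 tilt z [-3.e-04  7.e-04 -1.e+00] tool x [0.176 0.984 0.001] q6 -0.486 clock 18.5 F [-0.1  0.6 -8.5] w 0.0157
44.98499572277069
110 [27, 25, 23, 23, 22, 33, 38, 38, 24, 6, 7, 9, 8, 11, 11]
160 [22, 23, 23, 22, 26, 36, 26, 23, 9, 8, 6, 8, 6, 8, 8]
400 [22, 25, 25, 23, 23, 23, 23, 24, 7, 8, 10, 11, 8, 8, 6]
440 [26, 25, 22, 23, 23, 23, 22, 31, 11, 10, 11, 6, 4, 8, 10]
160 [35, 36, 36, 38, 38, 10, 9, 11, 11, 10, 11, 8, 12, 7] [6, 9, 11, 11, 9, 10, 11, 21, 22, 23, 22, 23, 24, 25]
200 [37, 37, 36, 36, 36, 36, 36, 9, 9, 10, 11, 9, 8, 9] [11, 11, 7, 7, 9, 32, 22, 22, 23, 23, 22, 22, 26, 27]
```

The sealed case sits in the hand just as the lid did, symmetric and straight to within 1 mm. I'll correct the position and lower.

>>> {"method": "servo_tool", "body": {"rows": [{"slide":[-0.007,-0.007,0],"dr":[0,0,-0.002],"gripper":255},{"slide":[-0.007,-0.007,-0.06],"dr":[0,0,-0.002],"gripper":255},{"slide":[-0.007,-0.007,-0.14],"dr":[0,0,-0.002],"gripper":255},{"slide":[-0.007,-0.007,-0.22],"dr":[0,0,-0.002],"gripper":255},{"slide":[-0.007,-0.007,-0.26],"dr":[0,0,-0.002],"gripper":255}]}}

```text
clock: 19.07
eef_pos: [0.5001, -0.3101, 0.1657]
orientation: [-2.41, -2.012, 0.001]
force: [0.3, 1.0, -8.8]
width: 0.0153
gripper_force: 45.0
```

>>> {"method": "servo_tool", "body": {"rows": [{"slide":[0,0,-0.01],"dr":[0,0,0],"gripper":255},{"slide":[0,0,-0.01],"dr":[0,0,0],"gripper":255},{"slide":[0,0,-0.01],"dr":[0,0,0],"gripper":255},{"slide":[0,0,-0.01],"dr":[0,0,0],"gripper":255},{"slide":[0,0,-0.01],"dr":[0,0,0],"gripper":255}]}}

```text
clock: 19.48
eef_pos: [0.5011, -0.3112, 0.1662]
orientation: [2.411, 2.012, 0.001]
force: [0.3, 0.3, -7.3]
width: 0.0163
gripper_force: 45.0
```

Run:
```python
from h import *
st=bot.get_state(); goto(st,[.5008,-.310,.1463],-10.3); print(st["gripper_force"])
```

```text
pos [ 0.5011 -0.3112  0.1662] slide [-0.001  0.005 -0.08 ] cur yaw y -10.31 turn 0.009608479164413097 share 0.0 tilt z [ 0.0015 -0.0011 -1.    ] tool x [ 0.179  0.984 -0.001] q6 -0.488 clock 19.4833 F [ 0.3  0.3 -7.3] w 0.0163
44.985069036483765
```

>>> {"method": "servo_tool", "body": {"rows": [{"slide":[-0.001,0.005,-0.015],"dr":[0,0,0],"gripper":255},{"slide":[-0.001,0.005,-0.03],"dr":[0,0,0],"gripper":255},{"slide":[-0.001,0.005,-0.045],"dr":[0,0,0],"gripper":255},{"slide":[-0.001,0.005,-0.055],"dr":[0,0,0],"gripper":255},{"slide":[-0.001,0.005,-0.062],"dr":[0,0,0],"gripper":255}]}}

```text
clock: 19.9
eef_pos: [0.5004, -0.3096, 0.1491]
orientation: [-2.412, -2.012, 0.0]
force: [0.8, -0.1, -6.7]
width: 0.0155
gripper_force: 45.0
```

>>> {"method": "servo_tool", "body": {"rows": [{"slide":[0,0,-0.006],"dr":[0,0,0],"gripper":255},{"slide":[0,0,-0.012],"dr":[0,0,0],"gripper":255},{"slide":[0,0,-0.016],"dr":[0,0,0],"gripper":255},{"slide":[0,0,-0.018],"dr":[0,0,0],"gripper":255},{"slide":[0,0,-0.018],"dr":[0,0,0],"gripper":255}]}}

```text
clock: 20.32
eef_pos: [0.5006, -0.3098, 0.1462]
orientation: [2.411, 2.012, 0.0]
force: [-2.1, 1.5, 4.4]
width: 0.0153
gripper_force: 45.0
```

Contact came at 146.2 mm (146.3 mm expected) with almost no side force, so the feet are in the pockets. Release.

>>> {"method": "servo_tool", "body": {"rows": [{"slide":[0,0,-0.002],"dr":[0,0,0],"gripper":120},{"slide":[0,0,0],"dr":[0,0,0],"gripper":120},{"slide":[0,0,0],"dr":[0,0,0],"gripper":120},{"slide":[0,0,0],"dr":[0,0,0],"gripper":120},{"slide":[0,0,0],"dr":[0,0,0],"gripper":120}]}}

```text
clock: 20.73
eef_pos: [0.5006, -0.3098, 0.1453]
orientation: [2.412, 2.012, 0.0]
force: [0.4, 0.3, 0.1]
width: 0.0434
gripper_force: 0.0
```

>>> {"method": "servo_tool", "body": {"rows": [{"slide":[0,0,0.02],"dr":[0,0,0],"gripper":120},{"slide":[0,0,0.1],"dr":[0,0,0],"gripper":120},{"slide":[0,0,0.24],"dr":[0,0,0],"gripper":120},{"slide":[0,0,0.4],"dr":[0,0,0],"gripper":120},{"slide":[0,0,0.5],"dr":[0,0,0],"gripper":120}]}}

```text
clock: 21.15
eef_pos: [0.5009, -0.3099, 0.2741]
orientation: [2.41, 2.011, 0.001]
force: [0.1, 0.0, 0.7]
width: 0.0504
gripper_force: 0.0
```

>>> {"method": "servo_tool", "body": {"rows": [{"slide":[0,0,0.14],"dr":[0,0,0],"gripper":120},{"slide":[0,0,0.28],"dr":[0,0,0],"gripper":120},{"slide":[0,0,0.3],"dr":[0,0,0],"gripper":120},{"slide":[0,0,0.3],"dr":[0,0,0],"gripper":120},{"slide":[0,0,0.3],"dr":[0,0,0],"gripper":120}]}}

```text
clock: 21.57
eef_pos: [0.5002, -0.3095, 0.3447]
orientation: [-2.412, -2.013, 0.0]
force: [-0.2, -0.1, -1.3]
width: 0.0506
gripper_force: 0.0
```

Run:
```python
from h import *
st=bot.get_state(); goto(st,[.5008,-.310,.34],-10.3); print(st["gripper_force"])
im,C=snap("wrist","w_end.png"); s,_=snap("side","side_end.png")
for sd in (proj(C,[[.55,-.315,.14],[.45,-.30,.14]])).round().astype(int):
    a,_=quad(im,sd,18); 
    if len(a)==4: rep(C,a,.160)
out=np.hstack([im[90:340,130:430],cv2.resize(s[80:260,260:430],None,fx=1.39,fy=1.39)[:250]])
out=cv2.resize(out,None,fx=1.4,fy=1.4); cv2.imwrite("pics/end.png",out[:,:,::-1])
```

```text
pos [ 0.5002 -0.3095  0.3447] slide [ 0.002 -0.002 -0.019] cur yaw y -10.31 turn 0.012101219872178604 share 0.0 tilt z [-2.e-04  2.e-04 -1.e+00] tool x [0.179 0.984 0.   ] q6 -0.486 clock 21.5667 F [-0.2 -0.1 -1.3] w 0.0506
0.0
px [[361.0, 135.0], [354.0, 244.0], [195.0, 244.0], [189.0, 135.0]] c [ 0.5009 -0.31    0.16  ] sides [np.float64(0.1201), np.float64(0.1789), np.float64(0.1201), np.float64(0.1791)] yaw -10.32
px [[361.0, 135.0], [354.0, 244.0], [195.0, 244.0], [189.0, 135.0]] c [ 0.5009 -0.31    0.16  ] sides [np.float64(0.1201), np.float64(0.1789), np.float64(0.1201), np.float64(0.1791)] yaw -10.32
```

View pics/end.png

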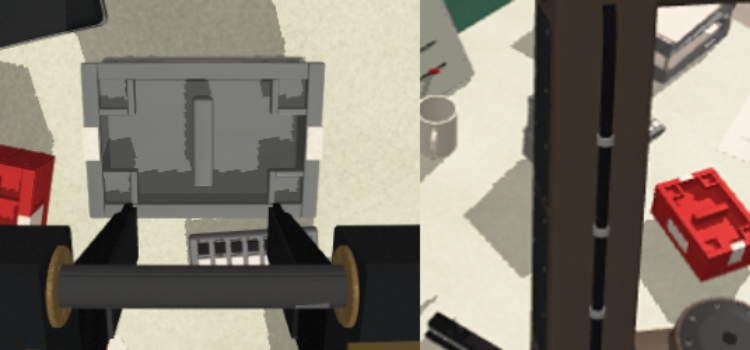

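The sealed case stands square over the lid, with its rib at (203,142) in the picture and its seals at both ends. Its centre (0.501,-0.310) and yaw -10.3° match the lid, and the gripper is clear. Handing in.

```bash
python3 -c "
from cell import bot
print(bot.job_done())"
```

```text
the job is handed in; nothing more can be done
None
```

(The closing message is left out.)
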